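# Sort the glaze-stain pots by heft

### The arm

A 6-joint arm with a two-finger parallel gripper is mounted at the origin on the work surface. World frame = base frame: x ahead of the robot, y to its left, z up, the work surface at z = 0. Lengths are in mm, angles in rad, forces in N, time in s.
With the tool pointing down it reaches from about 400 to 925 mm from the base axis. Payload 12.5 kg.
Tool frame: the origin (TCP) lies on the mounting face of the last link; the fingertips stand 190 mm ahead of it and the grasp point (between the pads) lies 171 mm ahead of it; z points along the fingers, y is the line along which they close (so a half turn about z gives the same grasp; the last joint's range is limited). The gripper opens to 95 mm and grips with 3 to 60 N. Pads are 20 mm wide; open, the fingers measure 119 mm over their backs; the gripper's body (75 mm by 180 mm) begins 59 mm behind the grasp point.
Start: joints at [1.006, 0.491, 1.559, -0, 1.092, -0.106], TCP at [276.773, 560.376, 404.761] pointing down, gripper open.
Joint ranges: [-3.1, 3.1], [-0.84, 2.19], [0.05, 2.79], [-1.13, 4.28], [0.06, 2.93], [-2.69, 2.69]. Speed limits (rad/s): [2.22, 2.22, 2.79, 3.14, 3.14, 3.14].

### API

Orientations are given as [roll, pitch, yaw] about the fixed x, y, z axes, in that order (R = Rz(yaw) Ry(pitch) Rx(roll)).
In Python, from cell import env gives the robot as it stands.
- The arm moves only by the tool carry_out, never from a script. Its argument "series" is a list of rows, each a list of 5 numbers: the shift along the tool's x, y, z in m, then the turn about the tool's z in degrees, then the opening, from 0 (shut) to 1 (fully open). A call has 1 to 20 rows; each row is the pose to reach, as a shift and turn from the pose commanded when the call began, along the tool's axes at that moment; what a row does not reach only later rows make up. A row lasts 1/8 s, in which the tool goes at most 62.5 mm and 10.7 degrees, less where a joint would pass 70% of its speed; a pose out of reach is approached as far as the arm can. A call with a gripper value outside its range is refused whole. The fingers move at their own pace and stop on an object; the grip force is fixed at half the most. Time passes only in rows, so rows that repeat a pose let the fingers close. It gives the time, the measured TCP pose, the force, the opening and the grip force at its end, in the units of the state.
- env.state(): the state, without advancing time (a new reading comes with each control period).
- env.read_camera(name): name is "scene" or "top"; returns (picture, depth): 480x640x3 uint8, red, green, blue; 480x640 float32, mm along the optical axis (not along the pixel's ray), 0 where there is no reading.
- env.get_calibration(name): a dict with "intrinsics" (3x3 intrinsics, pixels), "cam_to_world" (4x4, takes a point from camera to world coordinates). Camera axes: x right, y up, looking along -z (the intrinsics and any distortion apply to the point x, -y, -z); pixel columns grow to the right and rows downward; lengths in mm; the calibration is good to about 2 mm. A picture is of the moment at which its call begins. get_calibration takes no time and is no camera call.
- env.job_done(): hands the job in; it is judged then, once.
The state is a dict: "t": time; "joints": joint angles; "qvel": joint speeds; "tau": joint torques, N m; "eef_pos": TCP position; "tcp_rot": TCP orientation; "ft_force": force on the tool from outside, world axes, zero at the start; "moment": the same for the moment, N m; "opening": opening from 0.0 (shut) to 1.0 (fully open); "grip_force": force on a finger pad.
Only numpy, scipy, OpenCV 4.12 (cv2) and the standard library are available. Lean on these libraries where they do the work, as an engineer would, in place of code of your own. Each camera call takes 0.05 s, during which the arm holds its last target. There are 200 camera calls.

### The job

Lift each of the two closed white pots with blue lids and feel by its weight whether it still holds its cake of glaze stain. Set every full (heavy) pot down gently, upright, in the wooden tray, and every used-up (light) pot gently, upright, in the pink tray; the two pots may turn out alike, and then share one tray.

Things in the scene. Friction and masses are not known exactly. Their poses are not given: they have to be found in the camera images.
- pot_a: Closed white pot, bright blue lid: upright cylinder 58 mm across, 90 mm tall (lid, as wide, above 76 mm). Origin: centre of its underside, z up. Full it weighs 0.40 to 0.54 kg, used up 0.09 to 0.13 kg, with the same look; the cake inside can shift 3 mm. Either pot may be full or used up, whatever its name and place; both may be alike. (Not the yellow-lidded one.)
- pot_b: Closed white pot, bright blue lid: upright cylinder 58 mm across, 90 mm tall (lid, as wide, above 76 mm). Origin: centre of its underside, z up. Full it weighs 0.40 to 0.54 kg, used up 0.09 to 0.13 kg, with the same look; the cake inside can shift 3 mm. Either pot may be full or used up, whatever its name and place; both may be alike.
- tray_wood: Brown wooden tray fixed to the table, open above, 240 x 120 mm outside and 25 mm high, walls and floor 6 mm thick; holds two pots in a row along it (55 mm either side of the middle). Origin at the centre of its underside, on the table; x along the long side, y along the short side, z up. For full pots.
- tray_pink: Pink plastic tray fixed to the table, open above, 240 x 120 mm outside and 25 mm high, walls and floor 6 mm thick; holds two pots in a row along it (55 mm either side of the middle). Origin at the centre of its underside, on the table; x along the long side, y along the short side, z up. For used-up pots.
There are look-alikes about, which are no part of the job. Leave any red or turquoise look-alike of the pot_b alone. Leave any red look-alike of the pot_a alone.

How it is judged (in metres and radians):
At the end, for the whole second after the job is handed in: Each blue-lidded pot stands within 10 degrees of upright, at rest and wholly inside a tray on its floor: in the wooden tray if it is full (its weight on the tray over 2.6 N), in the pink tray if it is used up (under 2.6 N) (((x of pot_a in the frame of tray_wood between -0.09 and 0.09 m and y of pot_a in the frame of tray_wood between -0.032 and 0.032 m and z of pot_a in the frame of tray_wood below 0.014 m and contact force between pot_a and tray_wood above 2.6 N) or (x of pot_a in the frame of tray_pink between -0.09 and 0.09 m and y of pot_a in the frame of tray_pink between -0.032 and 0.032 m and z of pot_a in the frame of tray_pink below 0.014 m and contact force between pot_a and tray_pink between 0.3 and 2.6 N)) and angle between each of pot_a, pot_b's own z axis and vertical below 0.17 rad and linear speed of each of pot_a, pot_b below 0.03 m/s and ((x of pot_b in the frame of tray_wood between -0.09 and 0.09 m and y of pot_b in the frame of tray_wood between -0.032 and 0.032 m and z of pot_b in the frame of tray_wood below 0.014 m and contact force between pot_b and tray_wood above 2.6 N) or (x of pot_b in the frame of tray_pink between -0.09 and 0.09 m and y of pot_b in the frame of tray_pink between -0.032 and 0.032 m and z of pot_b in the frame of tray_pink below 0.014 m and contact force between pot_b and tray_pink between 0.3 and 2.6 N))); the robot touches nothing.
It fails at once if a blue-lidded pot is dropped or slammed down (moves at over 0.6 m/s within 22 mm of the table top, as after a fall of more than about 20 mm) ((linear speed of pot_a above 0.6 m/s and height (world z) of pot_a below 0.022 m) or (linear speed of pot_b above 0.6 m/s and height (world z) of pot_b below 0.022 m)).
It also fails if it takes over 64 s, if anything falls off the work surface, if the arm or the gripper's body presses on something with over 40 N, if the wrist force passes 120 N, or if a joint passes its speed limit or range.

## Working session

There is one attempt and no reset: what is moved stays moved. The work goes in short steps, Python scripts to look and compute and a tool call to move; the robot and the scene stay as the last step left them, time stands still between calls to the robot, and variables do not carry over. Pictures are saved under pics/ and viewed, at most 10 in all, crops included, and the job is handed in when it is done.

Besides the shell and the picture viewer there is one more tool, called after ">>>" as name(argument=value, ...), one argument or row to a line, values as JSON. carry_out: Moves the arm, as the interface text tells. Its arguments: {"type":"object","properties":{"series":{"type":"array","items":{"type":"array","items":{"type":"number"}}}},"required":["series"]}

```bash
mkdir -p pics
python3 - <<'E'
from cell import env
import cv2, numpy as np
for n in("scene","top"):
    p,d=env.read_camera(n); cv2.imwrite(f"pics/{n}1.png",p[...,::-1]); np.save(f"pics/{n}d.npy",d)
    c=env.get_calibration(n);print(n,np.round(c["intrinsics"],1).tolist(),np.round(c["cam_to_world"],3).tolist())
print(env.state())
E
```

```text
scene [[439.8, 0.0, 318.9], [0.0, 439.8, 239.0], [0.0, 0.0, 1.0]] [[-0.389, -0.597, 0.701, 1130.631], [0.921, -0.234, 0.312, 258.302], [-0.022, 0.767, 0.641, 582.708], [0.0, 0.0, 0.0, 1.0]]
top [[487.7, 0.0, 318.5], [0.0, 487.7, 239.4], [0.0, 0.0, 1.0]] [[-0.023, 0.994, -0.102, 442.865], [-1.0, -0.022, 0.006, 12.754], [0.004, 0.102, 0.995, 890.549], [0.0, 0.0, 0.0, 1.0]]
{'t': 0.1, 'joints': array([ 1.00638425e+00,  4.91482962e-01,  1.55938551e+00, -7.69166264e-06,
        1.09171753e+00, -1.05606988e-01]), 'qvel': array([-0.00059525,  0.00039508,  0.00041035, -0.00098747, -0.00051845,
        0.00117376]), 'tau': array([ 1.95332199e-03, -6.13626122e+01, -2.58604324e+01,  6.93608215e-02,
        4.69854602e-02, -4.76691991e-05]), 'eef_pos': array([276.76576507, 560.34584468, 404.23126633]), 'tcp_rot': array([-3.14060412e+00, -9.79256884e-05,  2.68279107e+00]), 'ft_force': array([ 0.53895134, -0.63125953, -0.65011005]), 'moment': array([-0.02272899, -0.01061951,  0.04736002]), 'grip_force': 0.0, 'opening': 1.001829772389433}
```

View pics/top1.png

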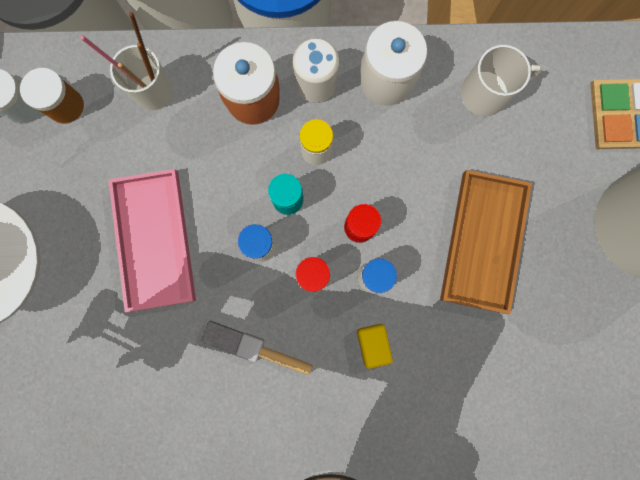

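View pics/scene1.png

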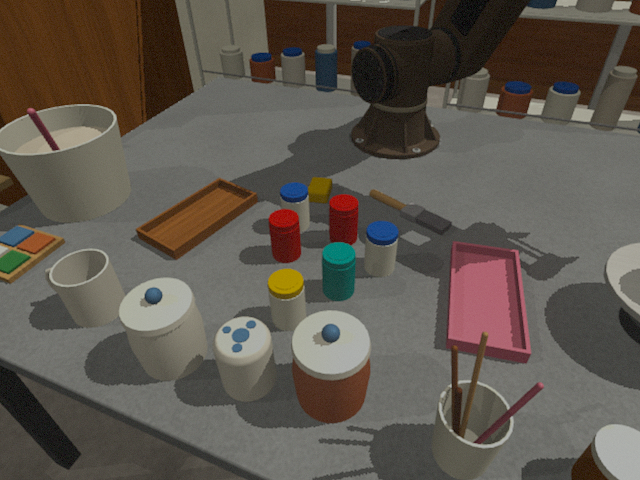

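Top view: the blue lids are at (255,241) and (379,276). The look-alikes are yellow (317,135), turquoise (286,194) and two reds (363,223), (313,274). Only the two blue-lidded white pots fit the description. The pink tray is near (151,241) and the wooden one near (487,241). I'll confirm this in a crop and measure.

```bash
cat > h.py <<'E'
from cell import env
import cv2, numpy as np
def w(px,z,cam="top"):
    c=env.get_calibration(cam);K=c["intrinsics"];T=np.array(c["cam_to_world"])
    r=np.linalg.inv(K)@[px[0],px[1],1];r=T[:3,:3]@(r*[1,-1,-1])
    return T[:3,3]+r*(z-T[2,3])/r[2]
E
python3 - <<'E'
from h import *
p=cv2.imread("pics/top1.png")
hsv=cv2.cvtColor(p,cv2.COLOR_BGR2HSV);d=np.load("pics/topd.npy")
for n,lo,hi in(("blue",(100,150,80),(120,255,255)),("red",(0,200,80),(5,255,255)),("teal",(80,150,80),(95,255,255)),("yel",(22,180,120),(32,255,255))):
    m=cv2.inRange(hsv,lo,hi)
    _,_,s,c=cv2.connectedComponentsWithStats(m)
    for a,b in zip(s[1:],c[1:]):
        if a[4]>300 and a[1]>60: print(n,a,b.round(1),w(b,90).round(1))
for n,q in(("pink",[(110,181),(177,171),(194,302),(125,311)]),("wood",[(464,171),(532,181),(511,312),(443,300)])):
    P=np.array([w(x,25)[:2] for x in q]);print(n,P.round(0).tolist(),P.mean(0).round(1),np.linalg.norm(P-np.roll(P,1,0),axis=1).round(0), "yaw",np.degrees(np.arctan2(*(P[1]-P[2])[::-1])).round(1),np.degrees(np.arctan2(*(P[0]-P[3])[::-1])).round(1))
cv2.imwrite("pics/crop.png",cv2.resize(p[110:320,100:380+160],None,fx=1.8,fy=1.8,interpolation=cv2.INTER_CUBIC))
E
```

```text
blue [238 225  34  33 884] [254.6 240.9] [525.1 113.3  90. ]
blue [363 259  34  34 896] [379.1 275.2] [464.1 -90.   90. ]
red [ 345  205   36   37 1017] [362.2 222.7] [551.5 -65.   90. ]
red [297 258  33  33 871] [312.6 273.8] [468.8  18.9  90. ]
teal [ 268  174   35   41 1038] [285.1 192.8] [604.5  61.9  90. ]
yel [300 120  33  32 846] [315.9 135.5] [701.5   8.4  90. ]
yel [ 358  325   35   44 1090] [375.  346.3] [349.8 -79.3  90. ]
pink [[646.0, 381.0], [662.0, 261.0], [426.0, 229.0], [413.0, 350.0]] [536.8 305.2] [235. 122. 238. 122.] yaw 7.6 7.6
wood [[651.0, -259.0], [630.0, -381.0], [396.0, -328.0], [420.0, -209.0]] [ 524.  -294.3] [236. 124. 239. 121.] yaw -12.7 -12.1
```

View pics/crop.png

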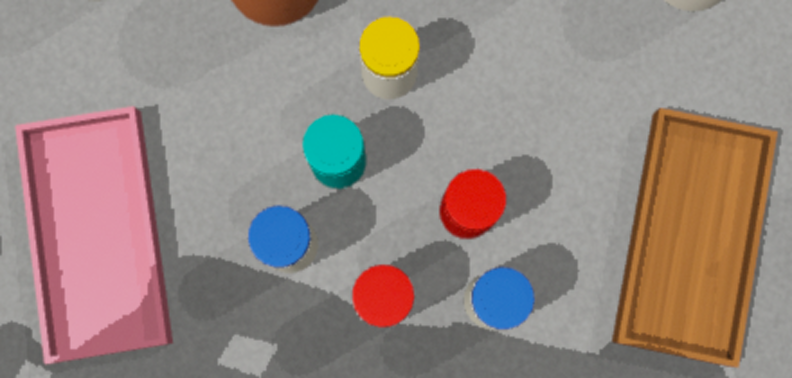

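The crop confirms it: the blue lids are at full-image pixels (255,241) and (379,276), and each stands on a white pot. Next I work out the moves, with a helper that turns world targets into tool-frame shifts.

```bash
cat >> h.py <<'E'
from scipy.spatial.transform import Rotation as Ro
def rel(t,close=None):
    s=env.state();R=Ro.from_euler("xyz",s["tcp_rot"])
    y=R.as_matrix()[:,1];a=np.degrees(np.arctan2(y[1],y[0]))
    turn=0 if close is None else (-(close-a)+90)%180-90
    print("t",s["t"],"close now",a.round(1),"joints",s["joints"].round(2))
    print("shift",(R.inv().apply(np.array(t)-s["eef_pos"])/1000).round(4),"turn",round(turn,1))
E
python3 -c "
from h import *
rel([525,113,340],95)"
```

```text
t 0.1 close now 63.7 joints [ 1.01  0.49  1.56 -0.    1.09 -0.11]
shift [-0.4207 -0.2911  0.0645] turn -31.3
```

>>> carry_out(
  series=[
    [-0.05,-0.035,0,-4,1],
    [-0.1,-0.07,0,-8,1],
    [-0.15,-0.105,0,-12,1],
    [-0.2,-0.14,0,-16,1],
    [-0.25,-0.175,0,-20,1],
    [-0.3,-0.21,0,-24,1],
    [-0.35,-0.245,0.02,-28,1],
    [-0.4,-0.275,0.04,-31,1],
    [-0.421,-0.291,0.0645,-31.3,1],
    [-0.421,-0.291,0.0645,-31.3,1],
    [-0.421,-0.291,0.0645,-31.3,1],
    [-0.421,-0.291,0.0645,-31.3,1],
  ],
)

```text
t: 1.6
eef_pos: [525.0, 114.0, 341.1]
tcp_rot: [3.141, 0.001, -3.053]
ft_force: [-0.2, -0.3, 0.7]
opening: 1.004
grip_force: 0.0
```

Run:
```python
from h import *
rel([525,113,229],95);print(env.state()["eef_pos"],env.state()["ft_force"])
a,_=env.read_camera("scene");b,_=env.read_camera("top")
cv2.imwrite("pics/c2.png",np.hstack([cv2.resize(a[130:370,200:520],None,fx=1.25,fy=1.25),cv2.resize(b[110:350,150:470],None,fx=1.25,fy=1.25)])[...,::-1])
```

```text
t 1.6 close now 95.1 joints [ 0.09  0.45  1.85  0.    0.85 -1.57]
shift [ 0.0002 -0.001   0.1121] turn 0.1
[524.98690324 114.03225895 341.06211104] [-0.2240533  -0.25588737  0.68778144]
```

View pics/c2.png

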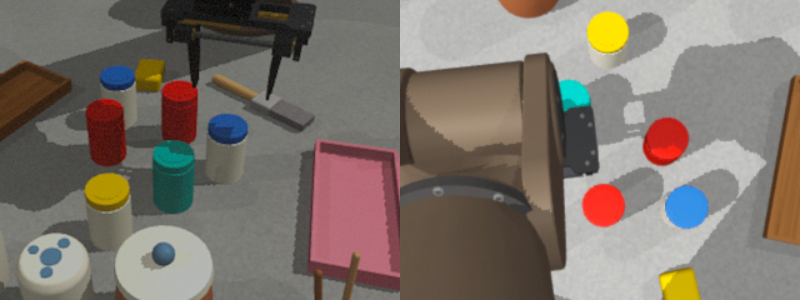

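The scene half shows the fingertips at about (194,85) and (270,95), straddling the blue pot at (227,130), so the alignment is good. Descend, grip and lift 40 mm.

>>> carry_out(
  series=[
    [0,-0.001,0.03,0,1],
    [0,-0.001,0.06,0,1],
    [0,-0.001,0.085,0,1],
    [0,-0.001,0.105,0,1],
    [0,-0.001,0.112,0,1],
    [0,-0.001,0.112,0,1],
    [0,-0.001,0.112,0,0.3],
    [0,-0.001,0.112,0,0.3],
    [0,-0.001,0.112,0,0.3],
    [0,-0.001,0.112,0,0.3],
    [0,-0.001,0.112,0,0.3],
    [0,-0.001,0.112,0,0.3],
  ],
)

```text
t: 3.2
eef_pos: [525.5, 112.2, 228.5]
tcp_rot: [3.141, 0.001, -3.054]
ft_force: [-1.2, 3.5, 4.1]
opening: 0.613
grip_force: 30.0
```

>>> carry_out(
  series=[
    [0,0,-0.01,0,0.3],
    [0,0,-0.02,0,0.3],
    [0,0,-0.04,0,0.3],
    [0,0,-0.06,0,0.3],
    [0,0,-0.06,0,0.3],
    [0,0,-0.06,0,0.3],
    [0,0,-0.06,0,0.3],
    [0,0,-0.06,0,0.3],
  ],
)

```text
t: 4.2
eef_pos: [525.4, 112.0, 287.7]
tcp_rot: [3.142, -0.001, -3.054]
ft_force: [0.5, 0.1, -4.7]
opening: 0.61
grip_force: 30.0
```

Run:
```python
from h import *
F=[]
for i in range(6):
    env.read_camera("scene");F.append(env.state()["ft_force"].round(2))
print(F,env.state()["eef_pos"],env.state()["opening"])
for t,c in (([536.8,305.2],7.6),([524,-294.3],-12.4)):
    for s in(55,-55):
        a=np.radians(c);p=[t[0]+s*np.cos(a),t[1]+s*np.sin(a)]
        print(np.round(p,1));rel(p+[330])
a,_=env.read_camera("scene")
cv2.imwrite("pics/c3.png",a[...,::-1])
```

```text
[array([-0.33,  0.05, -4.48]), array([ 0.42,  0.05, -4.39]), array([ 0.41, -0.39, -4.79]), array([-0.15, -0.04, -3.99]), array([ 0.16,  0.01, -3.76]), array([-0.19, -0.15, -4.66])] [525.4644481  112.03032697 288.15645464] 0.6122181415104829
[591.3 312.5]
t 4.5 close now 95.0 joints [ 0.09  0.52  1.89  0.    0.73 -1.57]
shift [-0.0831  0.1939 -0.0418] turn 0
[482.3 297.9]
t 4.5 close now 95.0 joints [ 0.09  0.52  1.89  0.    0.73 -1.57]
shift [ 0.0268  0.189  -0.0418] turn 0
[ 577.7 -306.1]
t 4.5 close now 95.0 joints [ 0.09  0.52  1.89  0.    0.73 -1.57]
shift [-0.0155 -0.4211 -0.0419] turn 0
[ 470.3 -282.5]
t 4.5 close now 95.0 joints [ 0.09  0.52  1.89  0.    0.73 -1.57]
shift [ 0.0894 -0.3882 -0.0419] turn 0
```

The weight reads about 4.4 N, so this pot is full. It goes in the wooden tray, far slot.

>>> carry_out(
  series=[
    [0,0,-0.03,0,0.3],
    [0,0,-0.06,0,0.3],
    [0,0,-0.085,0,0.3],
    [0,-0.02,-0.09,0,0.3],
    [-0.002,-0.06,-0.09,0,0.3],
    [-0.004,-0.11,-0.09,0,0.3],
    [-0.006,-0.16,-0.09,0,0.3],
    [-0.008,-0.21,-0.09,0,0.3],
    [-0.01,-0.26,-0.09,0,0.3],
    [-0.012,-0.31,-0.09,0,0.3],
    [-0.014,-0.355,-0.09,0,0.3],
    [-0.0155,-0.39,-0.09,0,0.3],
    [-0.0155,-0.411,-0.09,0,0.3],
    [-0.0155,-0.421,-0.09,0,0.3],
    [-0.0155,-0.421,-0.09,0,0.3],
    [-0.0155,-0.421,-0.09,0,0.3],
    [-0.0155,-0.421,-0.09,0,0.3],
  ],
)

```text
t: 6.68
eef_pos: [577.8, -305.1, 378.4]
tcp_rot: [3.142, 0.0, -3.053]
ft_force: [-0.2, 0.6, -4.8]
opening: 0.613
grip_force: 30.0
```

Run:
```python
from h import *
rel([577.7,-306.1,235.5]);print(env.state()["ft_force"])
a,_=env.read_camera("scene");b,_=env.read_camera("top")
cv2.imwrite("pics/c4.png",np.hstack([a[100:400,100:450],b[120:420,290:640]])[...,::-1])
```

```text
t 6.675 close now 95.1 joints [-0.59  0.56  1.51  0.    1.07 -2.25]
shift [ 0.0002 -0.001   0.1429] turn 0
[-0.15787521  0.64539435 -4.795461  ]
```

View pics/c4.png

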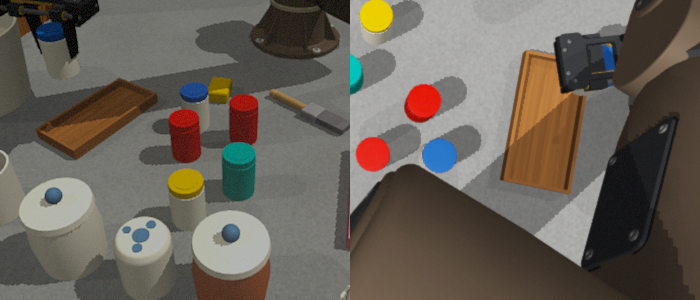

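The pot hangs over the far half of the wooden tray at crop (605,60). The white bucket stands close by, so I check its edge from the depth image.

Run:
```python
from h import *
d=np.load("pics/topd.npy");c=env.get_calibration("top");K=c["intrinsics"];T=np.array(c["cam_to_world"])
v,u=np.mgrid[130:330,530:640];z=d[130:330,530:640]
P=np.stack([(u-K[0,2])/K[0,0]*z,-(v-K[1,2])/K[1,1]*z,-z],-1)@T[:3,:3].T+T[:3,3]
m=(z>0)&(P[...,2]>60)
for zl in(60,90,120,150,180):
    q=P[m&(P[...,2]>zl)]
    if len(q): i=q[:,1].argmax();print(zl,len(q),q[i].round(0),"x",q[:,0].min().round(),q[:,0].max().round())
```

```text
60 2221 [ 547. -481.  154.] x 464.0 641.0
90 1404 [ 547. -481.  154.] x 476.0 633.0
120 624 [ 547. -481.  154.] x 497.0 618.0
150 35 [ 547. -481.  154.] x 536.0 577.0
```

The bucket edge is at y=-481, which leaves 85 mm of clearance. Lower gently.

>>> carry_out(
  series=[
    [0,-0.001,0.03,0,0.3],
    [0,-0.001,0.065,0,0.3],
    [0,-0.001,0.1,0,0.3],
    [0,-0.001,0.12,0,0.3],
    [0,-0.001,0.132,0,0.3],
    [0,-0.001,0.137,0,0.3],
    [0,-0.001,0.14,0,0.3],
    [0,-0.001,0.142,0,0.3],
    [0,-0.001,0.1435,0,0.3],
    [0,-0.001,0.1435,0,0.3],
    [0,-0.001,0.1435,0,0.3],
  ],
)

```text
t: 8.15
eef_pos: [577.8, -307.0, 234.8]
tcp_rot: [-3.142, 0.0, -3.054]
ft_force: [-0.1, -0.9, -4.6]
opening: 0.614
grip_force: 30.0
```

>>> carry_out(
  series=[
    [0,0,0.0005,0,0.3],
    [0,0,0.001,0,0.3],
    [0,0,0.0015,0,0.3],
    [0,0,0.0015,0,0.3],
  ],
)

```text
t: 8.65
eef_pos: [577.7, -307.0, 234.5]
tcp_rot: [-3.141, 0.001, -3.054]
ft_force: [-3.9, 1.1, 8.6]
opening: 0.614
grip_force: 30.0
```

Contact. Open partly and slowly, then fully, and rise.

>>> carry_out(
  series=[
    [0,0,-0.0005,0,0.65],
    [0,0,-0.0005,0,0.7],
    [0,0,-0.0005,0,1],
    [0,0,-0.0005,0,1],
    [0,0,-0.0005,0,1],
    [0,0,-0.0005,0,1],
    [0,0,-0.02,0,1],
    [0,0,-0.05,0,1],
    [0,0,-0.09,0,1],
    [0,0,-0.125,0,1],
    [0,0,-0.125,0,1],
    [0,0,-0.125,0,1],
  ],
)

```text
t: 10.15
eef_pos: [577.5, -306.8, 358.5]
tcp_rot: [-3.142, 0.0, -3.054]
ft_force: [-0.3, -0.3, -0.1]
opening: 1.0
grip_force: 0.0
```

```bash
python3 -c "
from h import *
print(env.state()['ft_force'],env.state()['eef_pos'],env.state()['opening']);rel([464,-90,350],120)"
```

```text
[-0.33804313 -0.25060491 -0.05717948] [ 577.528078   -306.82539467  358.52281669] 1.0002011014513463
t 10.15 close now 95.0 joints [-0.59  0.58  1.53  0.    1.03 -2.25]
shift [0.0941 0.2259 0.0085] turn -25.0
```

>>> carry_out(
  series=[
    [0.015,0.035,0,-4,1],
    [0.035,0.085,0,-8,1],
    [0.056,0.135,0,-10,1],
    [0.076,0.185,0,-10,1],
    [0.09,0.218,0.004,-10,1],
    [0.0941,0.226,0.0085,-10,1],
    [0.0941,0.226,0.0085,-10,1],
    [0.0941,0.226,0.0085,-10,1],
    [0.0941,0.226,0.0085,-10,1],
  ],
)

```text
t: 11.28
eef_pos: [464.7, -90.9, 349.6]
tcp_rot: [3.142, 0.0, -2.881]
ft_force: [0.3, 0.4, -0.6]
opening: 1.003
grip_force: 0.0
```

Run:
```python
from h import *
rel([464,-90,229],105);print(env.state()["eef_pos"])
a,_=env.read_camera("scene")
cv2.imwrite("pics/c5.png",cv2.resize(a[80:300,120:440],None,fx=2,fy=2)[...,::-1])
```

```text
t 11.275 close now 105.0 joints [-0.33  0.35  1.98  0.    0.8  -2.16]
shift [0.0005 0.001  0.1206] turn -0.0
[464.70789424 -90.87793216 349.58453073]
```

View pics/c5.png

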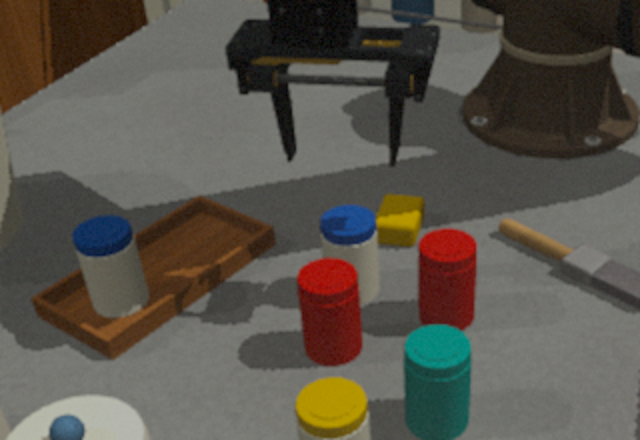

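The first pot stands upright in the wooden tray at (112,270). The fingers at (290,158) and (393,163) straddle the second blue pot at (349,225). Descend, grip and lift.

>>> carry_out(
  series=[
    [0,0.001,0.03,0,1],
    [0,0.001,0.06,0,1],
    [0,0.001,0.09,0,1],
    [0,0.001,0.11,0,1],
    [0,0.001,0.12,0,1],
    [0,0.001,0.1205,0,1],
    [0,0.001,0.1205,0,0.3],
    [0,0.001,0.1205,0,0.3],
    [0,0.001,0.1205,0,0.3],
    [0,0.001,0.1205,0,0.3],
    [0,0.001,0.1205,0,0.3],
    [0,0.001,0.1205,0,0.3],
  ],
)

```text
t: 12.82
eef_pos: [464.1, -89.1, 229.4]
tcp_rot: [-3.141, 0.0, -2.88]
ft_force: [-1.3, -0.3, 4.5]
opening: 0.595
grip_force: 30.0
```

>>> carry_out(
  series=[
    [0,0,-0.01,0,0.3],
    [0,0,-0.02,0,0.3],
    [0,0,-0.05,0,0.3],
    [0,0,-0.09,0,0.3],
    [0,0,-0.13,0,0.3],
    [0,0,-0.14,0,0.3],
    [0,0,-0.14,0,0.3],
    [0,0,-0.14,0,0.3],
    [0,0,-0.14,0,0.3],
  ],
)

```text
t: 13.95
eef_pos: [464.0, -89.1, 368.2]
tcp_rot: [3.14, -0.002, -2.88]
ft_force: [-0.7, -0.0, -1.9]
opening: 0.599
grip_force: 30.0
```

Run:
```python
from h import *
F=[]
for i in range(6):
    env.read_camera("top");F.append(env.state()["ft_force"].round(2)[2])
print(F,env.state()["eef_pos"],env.state()["opening"])
for p in ([536.8,305.2],[591,312.5],[482.3,297.9],[470.3,-282.5]): print(p);rel(p+[369])
```

```text
[np.float64(-0.74), np.float64(-0.01), np.float64(-0.57), np.float64(-1.29), np.float64(-0.68), np.float64(-0.85)] [464.05617782 -89.14144291 368.98986191] 0.5981388006152764
[536.8, 305.2]
t 14.25 close now 105.0 joints [-0.33  0.32  1.96  0.    0.85 -2.16]
shift [-1.724e-01  3.620e-01  1.000e-04] turn 0
[591, 312.5]
t 14.25 close now 105.0 joints [-0.33  0.32  1.96  0.    0.85 -2.16]
shift [-0.2266  0.3551  0.    ] turn 0
[482.3, 297.9]
t 14.25 close now 105.0 joints [-0.33  0.32  1.96  0.    0.85 -2.16]
shift [-1.179e-01  3.691e-01  1.000e-04] turn 0
[470.3, -282.5]
t 14.25 close now 105.0 joints [-0.33  0.32  1.96  0.    0.85 -2.16]
shift [ 4.410e-02 -1.884e-01 -1.000e-04] turn 0
```

It reads about 0.7–1 N, so this pot is used up and goes in the pink tray, centre.

>>> carry_out(
  series=[
    [-0.009,0.018,0,0,0.3],
    [-0.026,0.055,0,0,0.3],
    [-0.047,0.1,0,0,0.3],
    [-0.069,0.145,0,0,0.3],
    [-0.09,0.19,0,0,0.3],
    [-0.112,0.235,0,0,0.3],
    [-0.133,0.28,0,0,0.3],
    [-0.152,0.32,0,0,0.3],
    [-0.165,0.347,0,0,0.3],
    [-0.172,0.362,0,0,0.3],
    [-0.172,0.362,0,0,0.3],
    [-0.172,0.362,0,0,0.3],
    [-0.172,0.362,0,0,0.3],
  ],
)

```text
t: 15.88
eef_pos: [536.4, 304.1, 369.4]
tcp_rot: [-3.142, 0.0, -2.881]
ft_force: [-0.3, 0.4, -1.3]
opening: 0.597
grip_force: 30.0
```

Run:
```python
from h import *
rel([536.8,305.2,236.5]);print(env.state()["ft_force"])
a,_=env.read_camera("scene")
cv2.imwrite("pics/c6.png",a[60:380,200:620][...,::-1])
```

```text
t 15.875 close now 105.0 joints [ 0.41  0.51  1.62 -0.    1.01 -1.42]
shift [-0.0006  0.001   0.1329] turn 0
[-0.29215151  0.44627614 -1.26157102]
```

View pics/c6.png

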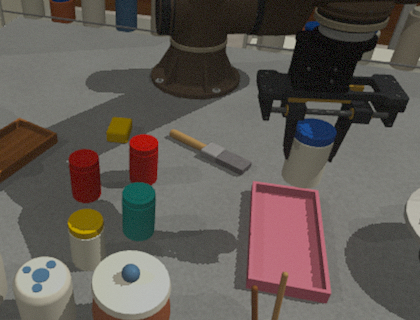

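The pot hangs upright in the fingers at (308,150), above the pink tray. Lower it slowly.

>>> carry_out(
  series=[
    [-0.0005,0.001,0.03,0,0.3],
    [-0.0005,0.001,0.065,0,0.3],
    [-0.0005,0.001,0.1,0,0.3],
    [-0.0005,0.001,0.118,0,0.3],
    [-0.0005,0.001,0.127,0,0.3],
    [-0.0005,0.001,0.131,0,0.3],
    [-0.0005,0.001,0.133,0,0.3],
    [-0.0005,0.001,0.134,0,0.3],
    [-0.0005,0.001,0.134,0,0.3],
    [-0.0005,0.001,0.134,0,0.3],
  ],
)

```text
t: 17.18
eef_pos: [536.6, 306.2, 235.5]
tcp_rot: [3.141, 0.0, -2.88]
ft_force: [1.6, -0.1, -1.0]
opening: 0.592
grip_force: 30.0
```

>>> carry_out(
  series=[
    [0,0,0.0005,0,0.3],
    [0,0,0.001,0,0.3],
    [0,0,0.001,0,0.3],
  ],
)

```text
t: 17.55
eef_pos: [536.6, 306.2, 235.4]
tcp_rot: [3.141, 0.001, -2.879]
ft_force: [-2.8, -1.8, 10.5]
opening: 0.595
grip_force: 30.0
```

Contact. Release and rise.

>>> carry_out(
  series=[
    [0,0,-0.0005,0,0.65],
    [0,0,-0.0005,0,0.7],
    [0,0,-0.0005,0,1],
    [0,0,-0.0005,0,1],
    [0,0,-0.0005,0,1],
    [0,0,-0.0005,0,1],
    [0,0,-0.02,0,1],
    [0,0,-0.05,0,1],
    [0,0,-0.09,0,1],
    [0,0,-0.13,0,1],
    [0,0,-0.16,0,1],
    [0.05,0,-0.16,0,1],
    [0.1,0,-0.16,0,1],
    [0.1,0,-0.16,0,1],
    [0.1,0,-0.16,0,1],
  ],
)

```text
t: 19.42
eef_pos: [440.4, 280.5, 394.7]
tcp_rot: [3.141, 0.001, -2.879]
ft_force: [0.1, -0.3, 0.8]
opening: 1.001
grip_force: 0.0
```

Run:
```python
from h import *
print(env.state()["ft_force"],env.state()["opening"])
a,_=env.read_camera("scene");b,_=env.read_camera("top")
cv2.imwrite("pics/c7.png",np.hstack([a[100:400,120:540],b[100:400,90:470]])[...,::-1])
hsv=cv2.cvtColor(b,cv2.COLOR_RGB2HSV)
_,_,s,c=cv2.connectedComponentsWithStats(cv2.inRange(hsv,(100,150,60),(120,255,255)))
for x,y in zip(s[1:],c[1:]):
    if x[4]>300 and x[1]>60: print(x,w(y,96).round(1))
```

```text
[ 0.11160106 -0.29205837  0.75296053] 1.0006757254934364
[491 187  34  34 908] [ 576.9 -305.6   96. ]
[120 220  35  34 904] [536.4 304.9  96. ]
```

View pics/c7.png

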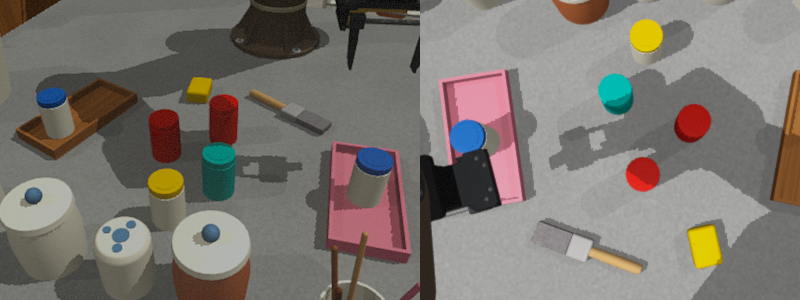

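Both pots stand upright in their trays: the full one in the wooden tray at (55,115) and the used-up one in the pink tray at (370,178). The gripper is clear.

```bash
python3 -c "
from cell import env
print(env.job_done())"
```

```text
the job is handed in; nothing more can be done
None
```

I handed the job in, verdict not returned: the full pot (about 4.4 N) stands upright in the wooden tray and the used-up pot (about 1 N) upright in the pink tray, after about 19.5 s of robot time.

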